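# Shift the bench lathe into third gear

## Task

The furniture leg has been roughed out in second gear, so shift the stopped lathe up into third for the finishing cuts: push the ball-headed gear lever forward out of second to neutral, across the gate to the right, then forward into third until it is fully home. Do not force the lever or let it slip into first or fourth on the way; leave it in third and take the hand away. Only the lever is pushed: leave the wax tin, the glue bottle and the sanding block alone.

Things in the scene. Friction and masses are not known exactly. Their poses are not given: they have to be found in the camera images.
- lathe: Grey-green bench lathe, bolted down. Origin on the bench (z = 0) right below the gear lever's pivot. Its +x points away from the robot ('forward'), +y to the left. Headstock: x -70 to 70, y -110 to 110 mm, flat top 219 mm high; motor behind it (x to 170, below 170 mm high). Bed, tool rest, wooden leg and tailstock stretch to y -650 mm, none higher than 230 mm.
- gate_middle (a point): Centre of the H gate, on the upper face of its steel plate (86 along x, 78 along y, 7 mm thick), 228 mm above the bench, right above the lathe's origin. Two slots along x, 14 mm wide, 13 mm left and right of the middle, joined by a cross passage between two round-nosed tongues 12 mm wide. First: forward left. Second: back left. Third: forward right. Fourth: back right (1 to 4 dots).
- knob (a point): Centre of the black gear knob, a 36 mm ball on top of the lever, 145 mm from the pivot. Lever upright: 305 mm above the bench; in third about 296 mm. From neutral to a gear's end the knob goes about 46 mm forward or back; from the gate's middle to either slot about 28 mm left or right.
- gear_lever: The lever with its knob, a steel stem of 10 mm. Origin at the pivot, 160 mm above the bench over the lathe's origin; z axis along the lever to the knob. It cannot be lifted out. Friction holds it and it stays where it is left: about 4 N at the knob moves it fore and aft, about 3 N across.
- select (a joint): Sideways lean of the lever (rad): -0.197 at the stop in the left slot (first, second), where it starts; +0.197 at the stop in the right slot (third, fourth). About 0.03 rad of play in a slot. The tongues let it cross only near neutral (shift within about 0.06 of 0; their round noses guide it in a little beyond that).
- shift (a joint): Fore-and-aft lean of the lever (rad): 0 in neutral, +0.326 at the forward stop (first or third fully home), -0.326 at the rear stop (second or fourth fully home). It starts in second, back in the left slot, between -0.32 and -0.24.
- wax_tin: Loose bystander: round flat tin, 54 mm across and 22 mm high, standing on the headstock's top to the right of the gate, about 74 mm from the gate's middle. Origin at the centre of its underside.
- glue_bottle: Loose bystander: white bottle 60 mm across and 150 mm high, standing on the bench to the left of the headstock. Origin at the centre of its underside.
- sanding_block: Loose bystander: cork sanding block 62 x 110 x 30 mm lying on the bench to the left of the headstock. Origin at the centre of its underside.

How it is judged:
By the outcome, as a careful person would: the job done as asked, in the order asked, and still so for the second after the job is handed in, with the robot touching nothing.
It also fails if it takes over 64 s, if anything falls off the work surface, if the arm or the gripper's body presses on something with over 40 N, if the wrist force passes 120 N, or if a joint passes its speed limit or range.

## Robot

A 7-joint arm with a two-finger parallel gripper is mounted at the origin on the work surface. World frame = base frame: x ahead of the robot, y to its left, z up, the work surface at z = 0. Lengths are in m, angles in rad, forces in N, time in s.
With the tool pointing down it reaches from about 0.35 to 0.9 m from the base axis. Payload 7.2 kg.
Tool frame: the origin (TCP) lies between the finger pads; the fingertips stand 19 mm ahead of it and the grasp point (between the pads) is the TCP (bot.finger_overhang is the distance from the TCP to the fingertips, in m); z points along the fingers, y is the line along which they close (so a half turn about z gives the same grasp; the last joint's range is limited). The gripper opens to 88 mm and grips with 3 to 60 N. Pads are 20 mm wide; open, the fingers measure 115 mm over their backs; the gripper's body (75 mm by 178 mm) begins 61 mm behind the grasp point.
Start: joints at [-1.3, 0.411, -0.013, 1.596, 0.006, 1.134, -0.082], TCP at [0.208, 0.589, 0.242] pointing down, gripper open.
Joint ranges: [-2.95, 2.95], [-0.29, 1.99], [-1.47, 1.44], [0.14, 2.54], [-1.03, 4.17], [0.13, 1.85], [-2.86, 2.86]. Speed limits (rad/s): [2.39, 2.39, 3.01, 3.01, 3.14, 3.14, 3.14].

## Interface

Orientations are given as [roll, pitch, yaw] about the fixed x, y, z axes, in that order (R = Rz(yaw) Ry(pitch) Rx(roll)).
In Python, from station import bot gives the robot as it stands.
- The arm moves only by the tool servo_tool, never from a script. Its argument "rows" is text: rows parted by semicolons, each of 5 numbers parted by spaces: the shift along the tool's x, y, z in m, then the turn about the tool's z in rad, then the opening, from -1 (shut) to 1 (fully open), so that 0 is half open. A call has 1 to 20 rows; each row shifts and turns the commanded pose from where the row before left it, along the tool's axes as they then stand; what a row does not reach is not made up. A row lasts 1/10 s, in which the tool goes at most 50 mm and 8.59 degrees, less where a joint would pass 70% of its speed; a pose out of reach is approached as far as the arm can. A call with a gripper value outside its range is refused whole. The fingers move at their own pace and stop on an object; the grip force is fixed at half the most. Time passes only in rows, so rows that do not move let the fingers close. It gives the time, the measured TCP pose, the force, the opening and the grip force at its end, in the units of the state.
- bot.state(): the state, without advancing time (a new reading comes with each control period).
- bot.snapshot(name): name is "scene" or "top" or "wrist"; returns the picture (384x512x3 uint8, red, green, blue); there is no depth.
- bot.calibration(name): a dict with "fx", "fy", "cx", "cy" (pixels), "D" ([k1, k2, p1, p2, k3] as OpenCV has them; the pictures are not rectified), "R" (3x3) and "t" (3): a world point X has camera coordinates R X + t; the wrist camera has in their place "hand_eye" (4x4, takes a point from camera to tool coordinates, whose origin is the TCP and whose axes are the flange's). Camera axes: x right, y down, z forward; pixel columns grow to the right and rows downward; lengths in m; the calibration is good to about 2 mm. A picture is of the moment at which its call begins: read the wrist's pose just before it. calibration takes no time and is no camera call.
- bot.job_done(): hands the job in; it is judged then, once.
The state is a dict: "time_s": time; "joint_positions": joint angles; "qd": joint speeds; "joint_torque": joint torques, N m; "tcp_pos": TCP position; "eef_rot": TCP orientation; "ft_force": force on the tool from outside, world axes, zero at the start; "moment": the same for the moment, N m; "width": finger opening in m; "grasp_force": force on a finger pad.
Only numpy, scipy, OpenCV 4.12 (cv2) and the standard library are available. Lean on these libraries where they do the work, as an engineer would, in place of code of your own. Each camera call takes 0.05 s, during which the arm holds its last target. There are 200 camera calls.

## Working session

There is one attempt and no reset: what is moved stays moved. The work goes in short steps, Python scripts to look and compute and a tool call to move; the robot and the scene stay as the last step left them, time stands still between calls to the robot, and variables do not carry over. Pictures are saved under pics/ and viewed, at most 10 in all, crops included, and the job is handed in when it is done.

Besides the shell and the picture viewer there is one more tool, called by a JSON object that holds its "method" and its "body", one argument or row to a line. servo_tool: Moves the arm, as the interface text tells. Its arguments: {"type":"object","properties":{"rows":{"type":"string"}},"required":["rows"]}

```bash
mkdir -p pics; python3 - <<'E'
from station import bot
import cv2,numpy as np
s=bot.state();print(s['time_s'],s['tcp_pos'],s['eef_rot'],s['width'])
a=[bot.snapshot(n)[:,:,::-1] for n in("scene","top")]
for n,i in zip(("scene","top"),a):cv2.imwrite(f'pics/{n}0.png',i)
for n in("scene","top"):
    c=bot.calibration(n);R=np.array(c['R']);print(n,c['fx'],-R.T@np.array(c['t']),R[2])
E
```

```text
0.0 [0.20759497 0.58901561 0.24082591] [-3.14000418e+00  1.29953353e-04  2.80284140e+00] 0.0877493310246851
scene 373.34691339824457 [0.87474588 0.49426302 0.73780748] [-0.44876387 -0.39408181 -0.80206641]
top 449.6541750840425 [0.48548408 0.22872135 1.08615625] [ 0.06736489  0.00966155 -0.99768163]
```

View pics/scene0.png

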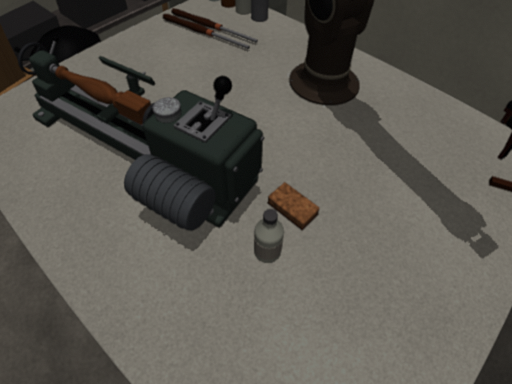

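View pics/top0.png

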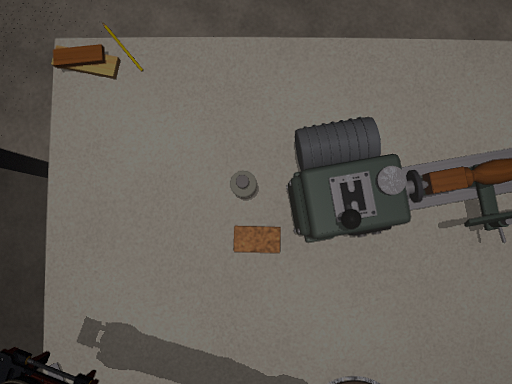

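The scene view shows the knob at about (223,86), with the gate plate below it. In the top view the knob is at about (349,218), the plate spans roughly (331-377, 172-217), and the tin is at (391,180). I'll zoom in for accurate pixels.

```bash
python3 - <<'E'
import cv2,numpy as np
t=cv2.imread('pics/top0.png')[150:250,280:420];s=cv2.imread('pics/scene0.png')[70:145,140:245]
t=cv2.resize(t,None,fx=4,fy=4,interpolation=cv2.INTER_CUBIC)
s=cv2.resize(s,None,fx=2.2,fy=2.2,interpolation=cv2.INTER_CUBIC)
im=np.zeros((400,800,3),np.uint8);im[:,:560]=t;im[:s.shape[0],560:560+s.shape[1]]=s
cv2.imwrite('pics/z.png',cv2.convertScaleAbs(im,alpha=1.8))
E
```

```text
(no output)
```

View pics/z.png

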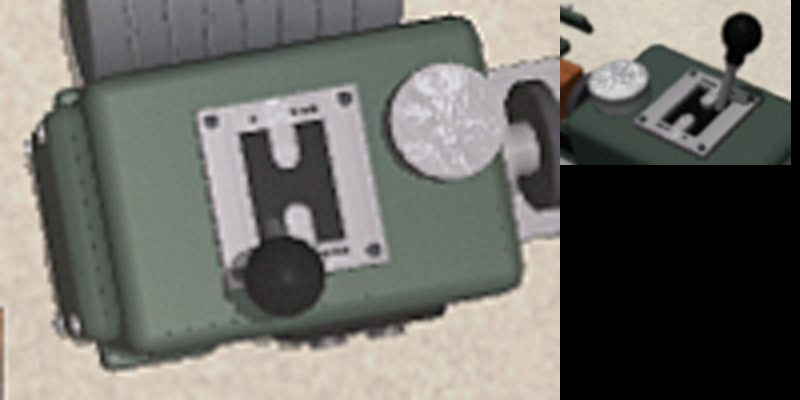

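The zoom gives plate corners (crop px) TL (195,113), TR (360,84) and BR (388,260). The knob centre is at (285,276) in the top view and about (222.7,86.4) in the scene view. The tin centre is at (447,122).

```bash
cat > h.py <<'E'
import numpy as np,cv2
from station import bot
def ray(n,p):
    c=bot.calibration(n);K=np.array([[c['fx'],0,c['cx']],[0,c['fy'],c['cy']],[0,0,1]])
    u=cv2.undistortPoints(np.array([[p]],float),K,np.array(c['D'])).ravel()
    R=np.array(c['R']);return -R.T@np.array(c['t']),R.T@np.array([*u,1])
def atz(n,p,z):
    o,d=ray(n,p);return o+d*(z-o[2])/d[2]
def lever(o,yaw,sel,sh,L=.145):   # knob position for joint values (approx.)
    x,y=L*np.sin(sh),-L*np.sin(sel)*np.cos(sh)
    c,s=np.cos(yaw),np.sin(yaw)
    return np.array([o[0]+c*x-s*y,o[1]+s*x+c*y,.16+np.sqrt(L*L-x*x-y*y)])
E
python3 - <<'E'
from h import *
from scipy.optimize import least_squares
f=lambda x,y:((x+.5)/4-.5+280,(y+.5)/4-.5+150)
P=[atz('top',f(*p),.228)[:2] for p in((195,113),(360,84),(388,260))]
M=np.array([[43,39],[43,-39],[-43,-39]])/1e3
def r(v):
    c,s=np.cos(v[2]),np.sin(v[2]);return (M@np.array([[c,s],[-s,c]])+v[:2]-P).ravel()
w=least_squares(r,[.6,0,0]);print('lathe',w.x,w.fun*1e3)
o1,d1=ray('top',f(285,276));o2,d2=ray('scene',(222.7,86.4))
A=np.array([d1,-d2]).T;k=np.linalg.lstsq(A,o2-o1,rcond=None)[0]
a,b=o1+k[0]*d1,o2+k[1]*d2;print('knob',a,b)
for sh in(-.32,-.28,-.24):print(sh,lever(w.x,w.x[2],-.197,sh))
print('tin',atz('top',f(447,122),.241))
for n,a in(('neutralL',(-.197,0)),('neutralR',(.197,0)),('third',(.197,.326))):print(n,lever(w.x,w.x[2],*a))
E
```

```text
lathe [0.53705929 0.0501733  0.17395741] [ 0.78120895 -1.04352627 -0.24778977  1.67955874 -0.53341999 -0.63603196]
knob [0.49342978 0.06812291 0.29563838] [0.49314669 0.0684482  0.29556945]
-0.32 [0.48747275 0.06881197 0.29497694]
-0.28 [0.49287165 0.07010133 0.2966577 ]
-0.24 [0.49834124 0.07135882 0.29811983]
tin [ 0.56710104 -0.02046725  0.241     ]
neutralL [0.53214714 0.07812557 0.30219544]
neutralR [0.54197145 0.02222104 0.30219544]
third [0.58744904 0.03173067 0.29470614]
```

{"method": "servo_tool", "body": {
  "rows": "0 0 -0.02 0.132 -1;0 0 -0.02 0.132 -1;0 0 -0.02 0.132 -1;0 0 -0.02 0.132 -1;0 0 -0.02 0.132 -1;0 0 -0.02 0.132 -1;0 0 -0.02 0.132 -1;0 0 -0.02 0.132 -1;0 0 0 0 -1;0 0 0 0 -1;0 0 0 0 -1"
}}

```text
time_s: 1.2
tcp_pos: [0.2075, 0.589, 0.4]
eef_rot: [-3.141, 0.002, 1.75]
ft_force: [0.3, 0.0, 0.2]
width: 0.0035
grasp_force: 0.0
```

{"method": "servo_tool", "body": {
  "rows": "-0.02 0.005 0 0 -1;-0.035 0.0084 0 0 -1;-0.035 0.0084 0 0 -1;-0.035 0.0084 0 0 -1;-0.035 0.0084 0 0 -1;-0.035 0.0084 0 0 -1;-0.035 0.0084 0 0 -1;-0.035 0.0084 0 0 -1;-0.035 0.0084 0 0 -1;-0.035 0.0084 0 0 -1;-0.035 0.0084 0 0 -1;-0.035 0.0084 0 0 -1;-0.035 0.0084 0 0 -1;-0.035 0.0084 0 0 -1;-0.035 0.0084 0 0 -1;-0.035 0.0084 0 0 -1;-0.015 0.0034 0 0 -1;0 0 0 0 -1;0 0 0 0 -1"
}}

```text
time_s: 3.1
tcp_pos: [0.4376, 0.0623, 0.401]
eef_rot: [-3.14, 0.0, 1.748]
ft_force: [-1.3, 1.1, -0.0]
width: 0.0001
grasp_force: 0.0
```

```bash
cat >> h.py <<'E'
W=np.array([.5371,.0502]);YAW=.174
def lat(p):  # world -> lathe
    c,s=np.cos(YAW),np.sin(YAW);d=np.array(p[:2])-W;return np.array([c*d[0]+s*d[1],-s*d[0]+c*d[1]])
E
python3 - <<'E'
from h import *
s=bot.state();print(s['time_s'],s['tcp_pos'],s['eef_rot'],s['width'],lat(s['tcp_pos']),s['joint_positions'])
cv2.imwrite('pics/w1.png',bot.snapshot('wrist')[:,:,::-1])
E
```

```text
3.1 [0.43755284 0.06231078 0.40097002] [-3.14035263e+00  8.45513809e-05  1.74801094e+00] 0.00013526595047807442 [-0.09594736  0.02916184] [-0.94081279 -0.0617546   0.66509754  1.78561145  0.03858019  1.40596048
 -0.10580802]
```

View pics/w1.png

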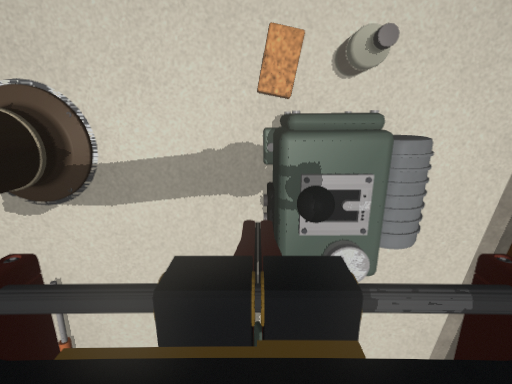

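The wrist view shows the knob at about (316,204) ahead of the shut fingers, with nothing between. I'll descend and then push gently.

{"method": "servo_tool", "body": {
  "rows": "0.0 0 0.02 0 -1;-0.001 0 0.02 0 -1;-0.001 0 0.02 0 -1;0 0 0.02 0 -1;0 0 0.02 0 -1;0 0 0 0 -1;0 0.005 0 0 -1;0 0.005 0 0 -1;0 0.005 0 0 -1;0 0.003 0 0 -1;0 0.002 0 0 -1;0 0.002 0 0 -1;0 0.002 0 0 -1;0 0.002 0 0 -1;0 0 0 0 -1"
}}

```text
time_s: 4.65
tcp_pos: [0.4642, 0.0643, 0.3016]
eef_rot: [3.142, 0.0, 1.747]
ft_force: [0.3, -0.5, 0.8]
width: 0.0002
grasp_force: 0.0
```

```bash
python3 - <<'E'
from h import *
s=bot.state();print(s['time_s'],s['tcp_pos'],s['ft_force'],lat(s['tcp_pos']))
E
```

```text
4.65 [0.46423403 0.06426596 0.30163199] [ 0.33830378 -0.52554575  0.82315391] [-0.06933056  0.02646837]
```

{"method": "servo_tool", "body": {
  "rows": "0 0.002 0 0 -1;0 0.002 0 0 -1;0 0.002 0 0 -1;0 0.002 0 0 -1;0 0.002 0 0 -1;0 0.001 0 0 -1"
}}

```text
time_s: 5.25
tcp_pos: [0.4739, 0.0661, 0.3015]
eef_rot: [-3.139, -0.0, 1.747]
ft_force: [-5.3, -0.4, 4.5]
width: 0.0005
grasp_force: 3.1
```

```bash
python3 - <<'E'
from h import *
s=bot.state();print(s['time_s'],s['ft_force'],lat(s['tcp_pos']))
a=bot.snapshot('top')[150:250,280:420,::-1];b=bot.snapshot('scene')[60:160,140:260,::-1]
cv2.imwrite('pics/p2.png',cv2.convertScaleAbs(cv2.resize(np.hstack([a,b]),None,fx=3,fy=3,interpolation=cv2.INTER_CUBIC),alpha=1.8))
E
```

```text
5.25 [-5.25509216 -0.37160407  4.52961375] [-0.05951124  0.02662686]
```

View pics/p2.png

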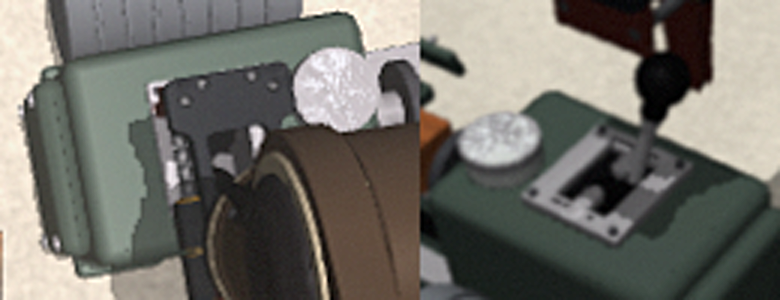

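In contact (about 5 N). The knob in the scene view is at about (220.7,86.7). I'll get the lever angles from that ray and the 145 mm sphere.

```bash
cat >> h.py <<'E'
def joints(p):
    from scipy.optimize import least_squares
    o,d=ray('scene',p);d=d/np.linalg.norm(d);O=np.array([*W,YAW])
    f=lambda v:np.cross(lever(O,YAW,*v)-o,d)
    r=least_squares(f,[0,0]);k=lever(O,YAW,*r.x);return r.x,lat(k),k[2],np.linalg.norm(r.fun)
E
python3 - <<'E'
from h import *
for p in((222.7,86.4),(220.7,86.7)):print(joints(p))
E
```

```text
(array([-0.19346917, -0.26860104]), array([-0.03848052,  0.02687872]), np.float64(0.29719250695216565), np.float64(7.332084710646004e-12))
(array([-0.1811649 , -0.23889124]), array([-0.0343107 ,  0.02538351]), np.float64(0.2985765249135989), np.float64(1.2241573794001794e-12))
```

{"method": "servo_tool", "body": {
  "rows": "0 0.002 -0.0003 0 -1;0 0.002 -0.0003 0 -1;0 0.002 -0.0003 0 -1;0 0.002 -0.0003 0 -1;0 0.002 -0.0002 0 -1;0 0.002 -0.0002 0 -1;0 0.002 -0.0002 0 -1;0 0.002 -0.0002 0 -1;0 0.002 0 0 -1;0 0.002 0 0 -1;0 0.002 0 0 -1;0 0.002 0 0 -1;0 0.002 0 0 -1;0 0.002 0 0 -1;0 0.002 0 0 -1;0 0 0 0 -1"
}}

```text
time_s: 6.95
tcp_pos: [0.5045, 0.0715, 0.3036]
eef_rot: [-3.141, 0.0, 1.747]
ft_force: [-3.6, -0.7, 4.2]
width: 0.0008
grasp_force: 2.2
```

```bash
python3 - <<'E'
from h import *
s=bot.state();print(s['time_s'],s['ft_force'],lat(s['tcp_pos']))
b=bot.snapshot('scene')[60:160,140:260,::-1]
cv2.imwrite('pics/p3.png',cv2.convertScaleAbs(cv2.resize(b,None,fx=5,fy=5,interpolation=cv2.INTER_CUBIC),alpha=2))
E
```

```text
6.95 [-3.58557242 -0.74814927  4.15886815] [-0.02846674  0.02658851]
```

View pics/p3.png

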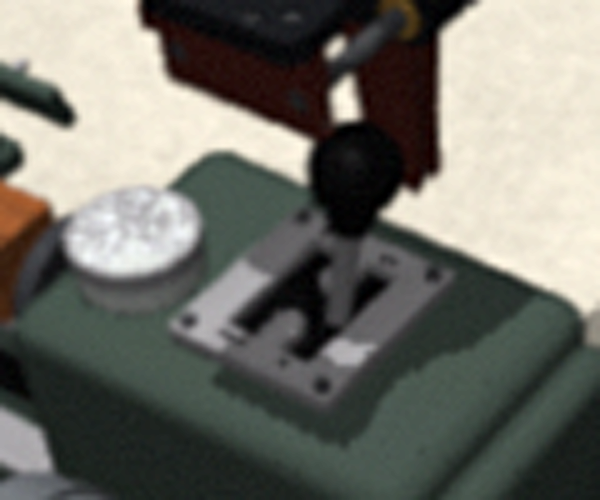

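The knob is at crop (355,168), full (210.6,93.2), and the stem is in the left slot near the cross passage.

```bash
python3 - <<'E'
from h import *
for p in((210.6,93.2),(210.6,92.7),(210.1,93.2)):print(joints(p)[:2])
E
```

```text
(array([-0.17011487, -0.03282475]), array([-0.00475873,  0.02453463]))
(array([-0.16466514, -0.0400853 ]), array([-0.00581081,  0.0237496 ]))
(array([-0.16549751, -0.02856243]), array([-0.00414099,  0.023878  ]))
```

{"method": "servo_tool", "body": {
  "rows": "0 0.002 0 0 -1;0 0.0015 0 0 -1;0 0.001 0 0 -1;0 0 0 0 -1;0 -0.009 0 0 -1;0 -0.01 0 0 -1;0.015 0 0 0 -1;0.017 0 0 0 -1;0.015 0 0 0 -1;0 0.015 0 0 -1;0 0.015 0 0 -1;0 0.0125 0 0 -1;0 0 0 0 -1;0 0 0 0 -1"
}}

```text
time_s: 8.4
tcp_pos: [0.5234, 0.1221, 0.3035]
eef_rot: [-3.141, 0.0, 1.746]
ft_force: [-1.2, -0.1, 0.0]
width: 0.0006
grasp_force: 0.0
```

```bash
python3 - <<'E'
from h import *
s=bot.state();print(s['time_s'],s['ft_force'],lat(s['tcp_pos']),s['tcp_pos'][2])
b=bot.snapshot('scene')[60:160,140:260,::-1];a=bot.snapshot('top')[150:250,280:420,::-1]
f=lambda i:cv2.convertScaleAbs(cv2.resize(i,None,fx=3,fy=4 if 0 else 3,interpolation=cv2.INTER_CUBIC),alpha=2)
cv2.imwrite('pics/p4.png',np.hstack([f(a),f(b)]))
E
```

```text
8.4 [-1.17696608 -0.10297728  0.00883262] [-0.00100155  0.07320019] 0.30347822922205314
```

View pics/p4.png

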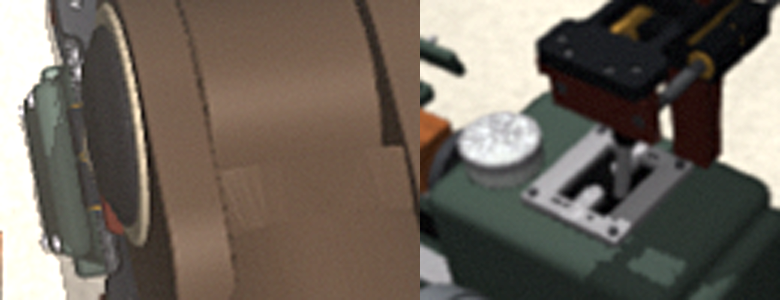

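Knob is hidden behind the hand, but the stem stands in the left slot at the passage. Now I'll push right gently.

{"method": "servo_tool", "body": {
  "rows": "-0.006 0 0 0 -1;-0.005 0 0 0 -1;-0.003 0 0 0 -1;-0.002 0 0 0 -1;-0.002 0 0 0 -1;-0.002 0 0 0 -1;-0.002 0 0 0 -1;-0.002 0 0 0 -1;-0.002 0 0 0 -1;-0.002 0 0 0 -1;0 0 0 0 -1"
}}

```text
time_s: 9.6
tcp_pos: [0.5289, 0.095, 0.3038]
eef_rot: [3.141, -0.0, 1.747]
ft_force: [0.4, 4.1, 1.9]
width: 0.0006
grasp_force: 2.0
```

```bash
python3 - <<'E'
from h import *
s=bot.state();print(s['time_s'],s['ft_force'],lat(s['tcp_pos']))
E
```

```text
9.6 [0.42907585 4.08493342 1.91600291] [-0.00036017  0.04551189]
```

{"method": "servo_tool", "body": {
  "rows": "-0.002 0 0 0 -1;-0.002 0 0 0 -1;-0.002 0 0 0 -1;-0.002 0 0 0 -1;-0.002 0 0 0 -1;-0.002 0 0 0 -1;-0.002 0 0 0 -1;-0.002 0 0 0 -1;-0.002 0 0 0 -1;-0.002 0 0 0 -1;0 0 0 0 -1"
}}

```text
time_s: 10.7
tcp_pos: [0.5322, 0.0749, 0.3036]
eef_rot: [-3.141, 0.0, 1.746]
ft_force: [-0.4, 3.6, 1.9]
width: 0.0003
grasp_force: 1.5
```

{"method": "servo_tool", "body": {
  "rows": "-0.002 0 0 0 -1;-0.002 0 0 0 -1;-0.002 0 0 0 -1;-0.002 0 0 0 -1;-0.002 0 0 0 -1;-0.002 0 0 0 -1;-0.002 0 0 0 -1;-0.002 0 0 0 -1;-0.001 0 0 0 -1;-0.001 0 0 0 -1;0 0 0 0 -1"
}}

```text
time_s: 11.8
tcp_pos: [0.5353, 0.0574, 0.3036]
eef_rot: [-3.142, 0.0, 1.747]
ft_force: [-0.2, 3.2, 0.9]
width: 0.0008
grasp_force: 1.3
```

```bash
python3 - <<'E'
from h import *
s=bot.state();print(s['time_s'],s['ft_force'],lat(s['tcp_pos']))
E
```

```text
11.8 [-0.2319163   3.24547322  0.9443692 ] [-0.00050314  0.00742255]
```

{"method": "servo_tool", "body": {
  "rows": "-0.001 0 0 0 -1;-0.001 0 0 0 -1;-0.001 0 0 0 -1;-0.001 0 0 0 -1;0 0 0 0 -1"
}}

```text
time_s: 12.3
tcp_pos: [0.536, 0.0535, 0.3036]
eef_rot: [-3.141, 0.0, 1.747]
ft_force: [0.5, 2.6, 1.0]
width: 0.0004
grasp_force: 1.4
```

{"method": "servo_tool", "body": {
  "rows": "-0.001 0 0 0 -1;-0.001 0 0 0 -1;0 0 0 0 -1"
}}

```text
time_s: 12.6
tcp_pos: [0.5363, 0.0515, 0.3035]
eef_rot: [-3.141, 0.0, 1.747]
ft_force: [-0.6, 3.1, -0.1]
width: 0.0005
grasp_force: 1.4
```

```bash
python3 - <<'E'
from h import *
s=bot.state();print(s['time_s'],s['ft_force'],lat(s['tcp_pos']))
b=bot.snapshot('scene')[60:160,140:260,::-1]
cv2.imwrite('pics/p5.png',cv2.convertScaleAbs(cv2.resize(b,None,fx=5,fy=5,interpolation=cv2.INTER_CUBIC),alpha=2))
E
```

```text
12.6 [-0.6318981   3.12816198 -0.12233568] [-0.00055607  0.00142729]
```

View pics/p5.png

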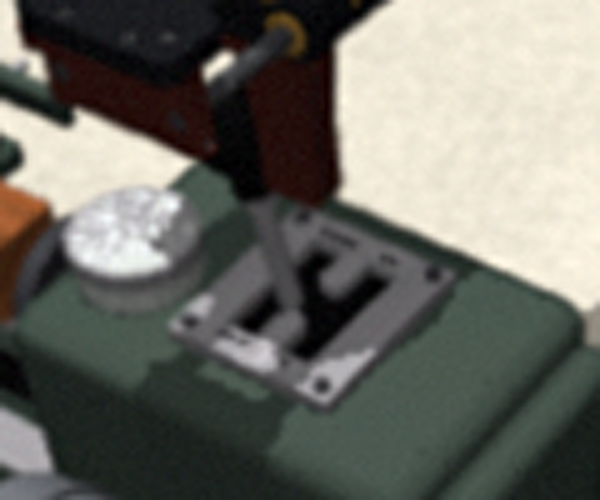

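The stem now stands in the right slot at the passage (about (290,300)) and still moves at about 3 N. I'll nudge on to find the right stop.

{"method": "servo_tool", "body": {
  "rows": "-0.001 0 0 0 -1;0 0 0 0 -1"
}}

```text
time_s: 12.85
tcp_pos: [0.5364, 0.0506, 0.3035]
eef_rot: [-3.141, 0.0, 1.747]
ft_force: [-0.5, 3.9, 0.1]
width: 0.0006
grasp_force: 1.4
```

{"method": "servo_tool", "body": {
  "rows": "-0.001 0 0 0 -1;0 0 0 0 -1"
}}

```text
time_s: 13.05
tcp_pos: [0.5366, 0.0496, 0.3035]
eef_rot: [-3.141, 0.0, 1.747]
ft_force: [0.6, 2.3, -1.5]
width: 0.0004
grasp_force: 1.5
```

{"method": "servo_tool", "body": {
  "rows": "-0.001 0 0 0 -1;0 0 0 0 -1"
}}

```text
time_s: 13.25
tcp_pos: [0.5368, 0.0486, 0.3035]
eef_rot: [-3.141, 0.0, 1.747]
ft_force: [0.1, 3.0, -1.2]
width: 0.0007
grasp_force: 1.5
```

{"method": "servo_tool", "body": {
  "rows": "-0.001 0 0 0 -1;0 0 0 0 -1"
}}

```text
time_s: 13.45
tcp_pos: [0.537, 0.0476, 0.3036]
eef_rot: [-3.141, -0.0, 1.747]
ft_force: [0.1, 2.5, -1.3]
width: 0.0006
grasp_force: 1.5
```

{"method": "servo_tool", "body": {
  "rows": "-0.001 0 0 0 -1;0 0 0 0 -1"
}}

```text
time_s: 13.65
tcp_pos: [0.5371, 0.047, 0.3035]
eef_rot: [-3.141, -0.0, 1.747]
ft_force: [-0.1, 3.5, -1.5]
width: 0.0006
grasp_force: 2.1
```

```bash
python3 - <<'E'
from h import *
s=bot.state();print(s['time_s'],s['ft_force'],lat(s['tcp_pos']))
E
```

```text
13.65 [-0.09459079  3.45957687 -1.51074043] [-0.00050974 -0.00311755]
```

{"method": "servo_tool", "body": {
  "rows": "-0.001 0 0 0 -1;0 0 0 0 -1"
}}

```text
time_s: 13.85
tcp_pos: [0.5372, 0.0464, 0.3035]
eef_rot: [-3.141, -0.001, 1.747]
ft_force: [-0.5, 5.8, -2.0]
width: 0.0005
grasp_force: 2.8
```

Force rose to 5.8 N, so this is the right stop. Now back off, go round behind the knob, and approach it.

{"method": "servo_tool", "body": {
  "rows": "0.006 0 0 0 -1;0.008 0 0 0 -1;0 -0.015 0 0 -1;0 -0.02 0 0 -1;0 -0.015 0 0 -1;-0.012 0 0 0 -1;-0.014 0 0 0 -1;-0.011 0 0 0 -1;0 0 0 0 -1;0 0.008 0 0 -1;0 0.007 0 0 -1;0 0.004 0 0 -1;0 0 0 0 -1;0 0 0 0 -1"
}}

```text
time_s: 15.25
tcp_pos: [0.5109, 0.0179, 0.3034]
eef_rot: [-3.141, 0.0, 1.747]
ft_force: [-0.2, 0.3, -0.6]
width: 0.0003
grasp_force: 0.0
```

```bash
python3 - <<'E'
from h import *
s=bot.state();print(s['time_s'],s['ft_force'],lat(s['tcp_pos']))
b=bot.snapshot('scene')[60:160,140:260,::-1]
cv2.imwrite('pics/p6.png',cv2.convertScaleAbs(cv2.resize(b,None,fx=5,fy=5,interpolation=cv2.INTER_CUBIC),alpha=2))
E
```

```text
15.25 [-0.16376619  0.31278054 -0.58653114] [-0.03135754 -0.02733254]
```

View pics/p6.png

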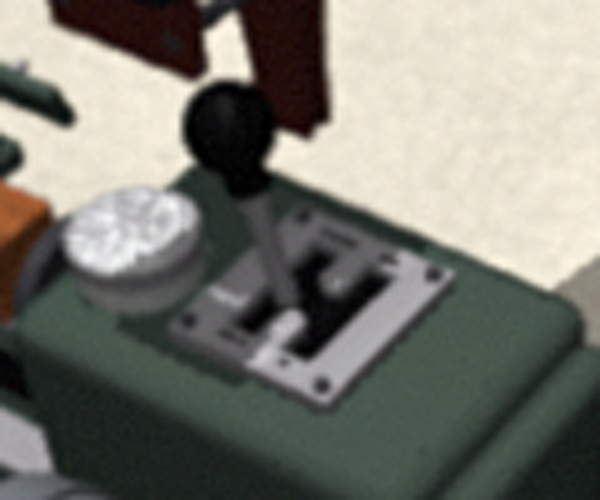

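The lever is in the right slot at neutral, with the knob at crop (230,125). Pushing forward into third.

{"method": "servo_tool", "body": {
  "rows": "0 0.003 0 0 -1;0 0.003 0 0 -1;0 0.002 0 0 -1;0 0.002 0 0 -1;0 0.002 0 0 -1;0 0.002 0 0 -1;0 0.002 0.0002 0 -1;0 0.002 0.0002 0 -1;0 0.002 0.0002 0 -1;0 0.002 0.0002 0 -1;0 0 0 0 -1"
}}

```text
time_s: 16.4
tcp_pos: [0.5328, 0.0217, 0.3027]
eef_rot: [3.142, 0.0, 1.747]
ft_force: [-3.6, -0.3, 2.7]
width: 0.0008
grasp_force: 1.8
```

{"method": "servo_tool", "body": {
  "rows": "0 0.002 0.0002 0 -1;0 0.002 0.0002 0 -1;0 0.002 0.0002 0 -1;0 0.002 0.0002 0 -1;0 0.002 0.0002 0 -1;0 0.002 0.0003 0 -1;0 0.002 0.0003 0 -1;0 0.002 0.0003 0 -1;0 0.002 0.0003 0 -1;0 0 0 0 -1"
}}

```text
time_s: 17.4
tcp_pos: [0.5506, 0.0248, 0.3005]
eef_rot: [3.142, 0.0, 1.747]
ft_force: [-3.8, -0.8, 3.2]
width: 0.0009
grasp_force: 1.6
```

```bash
python3 - <<'E'
from h import *
s=bot.state();print(s['time_s'],s['ft_force'],lat(s['tcp_pos']))
E
```

```text
17.4 [-3.84380579 -0.8043055   3.2355295 ] [ 0.00887378 -0.02731232]
```

{"method": "servo_tool", "body": {
  "rows": "0 0.002 0.0003 0 -1;0 0.002 0.0003 0 -1;0 0.002 0.0003 0 -1;0 0.002 0.0003 0 -1;0 0.001 0 0 -1;0 0 0 0 -1"
}}

```text
time_s: 18.0
tcp_pos: [0.5592, 0.0265, 0.2992]
eef_rot: [-3.141, -0.0, 1.747]
ft_force: [-3.1, -0.2, 1.4]
width: 0.0002
grasp_force: 1.8
```

{"method": "servo_tool", "body": {
  "rows": "0 0.001 0 0 -1;0 0.001 0 0 -1;0 0 0 0 -1"
}}

```text
time_s: 18.3
tcp_pos: [0.5608, 0.0268, 0.299]
eef_rot: [-3.141, -0.0, 1.747]
ft_force: [-5.4, 1.2, -2.2]
width: 0.0007
grasp_force: 2.1
```

{"method": "servo_tool", "body": {
  "rows": "0 0.001 0 0 -1;0 0 0 0 -1"
}}

```text
time_s: 18.5
tcp_pos: [0.5619, 0.0269, 0.2991]
eef_rot: [-3.141, 0.0, 1.747]
ft_force: [-5.1, 1.0, -3.0]
width: 0.0006
grasp_force: 2.2
```

{"method": "servo_tool", "body": {
  "rows": "0 0.001 0 0 -1;0 0 0 0 -1"
}}

```text
time_s: 18.7
tcp_pos: [0.5629, 0.0268, 0.2992]
eef_rot: [-3.141, 0.0, 1.747]
ft_force: [-4.6, 0.7, -2.5]
width: 0.0006
grasp_force: 2.5
```

{"method": "servo_tool", "body": {
  "rows": "0 0.001 0 0 -1;0 0 0 0 -1"
}}

```text
time_s: 18.9
tcp_pos: [0.5636, 0.027, 0.2991]
eef_rot: [-3.14, 0.0, 1.747]
ft_force: [-5.9, -0.3, -2.0]
width: 0.0
grasp_force: 3.0
```

{"method": "servo_tool", "body": {
  "rows": "0 0.001 0 0 -1;0 0 0 0 -1"
}}

```text
time_s: 19.1
tcp_pos: [0.5642, 0.0271, 0.2989]
eef_rot: [-3.139, -0.0, 1.747]
ft_force: [-6.7, -0.8, -3.2]
width: 0.0006
grasp_force: 3.5
```

{"method": "servo_tool", "body": {
  "rows": "0 0.001 0 0 -1;0 0 0 0 -1"
}}

```text
time_s: 19.3
tcp_pos: [0.5649, 0.0272, 0.2988]
eef_rot: [-3.139, -0.0, 1.746]
ft_force: [-8.5, 0.1, -3.8]
width: 0.0006
grasp_force: 3.9
```

{"method": "servo_tool", "body": {
  "rows": "0 0.001 0 0 -1;0 0 0 0 -1"
}}

```text
time_s: 19.5
tcp_pos: [0.5656, 0.0274, 0.2986]
eef_rot: [-3.138, -0.0, 1.746]
ft_force: [-8.3, -0.2, -2.9]
width: 0.0005
grasp_force: 4.4
```

Force is climbing steadily, so this is the stop. Back away and look.

{"method": "servo_tool", "body": {
  "rows": "0 -0.005 0 0 -1;0 -0.015 0 0 -1;0 -0.025 0 0 -1;0 -0.03 0 0 -1;0 -0.03 -0.01 0 -1;0 -0.03 -0.03 0 -1;0 -0.01 -0.03 0 -1;0 0 -0.03 0 -1;0.02 0 0 0 -1;0.04 0 0 0 -1;0.04 0 0 0 -1;0.04 0 0 0 -1;0.04 0 0 0 -1;0.04 0 0 0 -1;0.04 0 0 0 -1;0.02 0 0 0 -1;0 0 0 0 -1;0 0 0 0 -1"
}}

```text
time_s: 21.3
tcp_pos: [0.3763, 0.2772, 0.3998]
eef_rot: [3.14, -0.0, 1.746]
ft_force: [0.7, -0.5, 0.4]
width: 0.0001
grasp_force: 0.0
```

```bash
python3 - <<'E'
from h import *
s=bot.state();print(s['time_s'],s['ft_force'],lat(s['tcp_pos']))
b=bot.snapshot('scene')[60:160,140:260,::-1];a=bot.snapshot('top')[150:250,280:420,::-1]
f=lambda i:cv2.convertScaleAbs(cv2.resize(i,None,fx=3,fy=3,interpolation=cv2.INTER_CUBIC),alpha=2)
cv2.imwrite('pics/p7.png',np.hstack([f(a),f(b)]))
O=np.array([*W,YAW]);k=lever(O,YAW,.197,.326);print(k)
for n in('top','scene'):
    c=bot.calibration(n);K=np.array([[c['fx'],0,c['cx']],[0,c['fy'],c['cy']],[0,0,1]])
    for v in((.197,.326),(.197,.29)):
        u=cv2.projectPoints(lever(O,YAW,*v)[None],cv2.Rodrigues(np.array(c['R']))[0],np.array(c['t']),K,np.array(c['D']))[0].ravel()
        print(n,v,(u-((280,150) if n=='top' else (140,60)))*3+((0,0) if n=='top' else (420,0)))
E
```

```text
21.3 [ 0.66486034 -0.46912416  0.35245891] [-0.11908757  0.25145031]
[0.58749053 0.03175951 0.29470614]
top (0.197, 0.326) [272.36656411  46.8940505 ]
top (0.197, 0.29) [275.07941071  54.73439097]
scene (0.197, 0.326) [513.84318848 126.57244791]
scene (0.197, 0.29) [518.4369698  119.86976261]
```

View pics/p7.png

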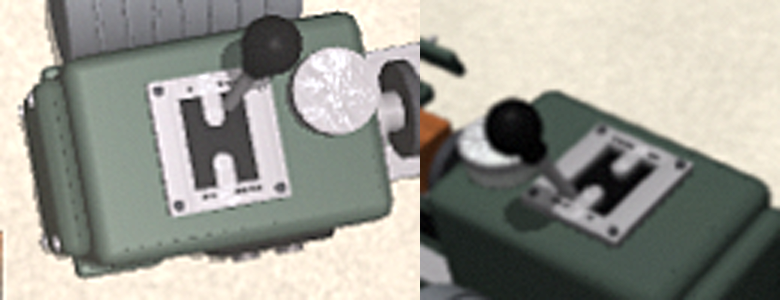

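The knob is at (272,45) in the top view and (513,126) in the scene view. That matches the prediction for third fully home: (272,47) and (514,127). The tin hasn't moved.

```bash
python3 -c "
from station import bot
print(bot.job_done())"
```

```text
the job is handed in; nothing more can be done
None
```

The lever is fully home in third and the hand is clear; in the last pictures the wax tin hadn't moved, and the arm never went near the glue bottle or sanding block. Job handed in at about 21 s, result not shown.

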